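# Tip the parts bin forward and set out the tall bracket for gluing

## Task

Find which of the two clear bins has the tall plywood bracket at its back, pull that bin's white grip tab so that the bin tips fully forward on its pivot, and take the tall bracket out. Stand it upright on its foot near the middle of the sheet of paper, ready for gluing; set it down, do not drop it. Leave everything else where it is and the other parts in their bins; the bin may stay open.

Things in the scene. Friction and masses are not known exactly. Their poses are not given: they have to be found in the camera images.
- unit: Fixed plywood tilt-bin unit 420 wide (y), 190 deep, 313 high, open at the back, with two clear bins side by side, centres at y = +100 (left) and -100 (right), over a shelf. Origin: on the table under the middle of the bins' pivot line, which runs along y at x = 0, z = 60. x points to its back, away from the robot, y left, z up. Plywood ends and partition begin at x = 7 (x = 50 near the top).
- roof_edge (a point): Middle of the front lower edge of the unit's clear acrylic roof, which is 8 thick (z 305 to 313), reaches from x = 18 to 187 in the unit's frame, and overhangs both bins. Axes as the unit's.
- bin_left (a joint): Tilt of the left bin (unit +y side) about the pivot line: 0 shut, 0.56 rad fully tipped, at its stop; its top moves forward (unit -x) and down. The pivot is stiff: the bin stays where it is left; 2 to 6 N at the tab moves it. The bin's own frame: origin on the pivot in mid-width, axes as the unit's when shut, turning with the bin.
- bin_right (a joint): The same for the right bin (unit -y side). Both bins, in their own frame: clear front panel 194 wide, x 0 to 5, z -10 to 185; floor top at z = 6; inside width 176; back wall at x = 163, 70 high; side walls slope from 165 high in front to 70 at the back; a cross divider 80 high at x = 78 to 82 makes a front compartment (one plywood wheel) and a back one (one bracket).
- bin_left_grip (a point): Grip point of the left bin's white grip tab at the top of its front. The tab is 36 wide (y), 14 thick (z) and stands 39 proud of the front panel. This point is inside it, at (-24, 0, 167) in the bin's frame; its axes are the bin's and turn as it tips.
- bin_right_grip (a point): The same on the right bin.
- bracket_tall: Loose plywood L bracket, about 90 g. Foot 55 (x) x 44 (y) x 10; upright 165 high over all, 44 wide (y), 10 thick, its middle at x = -22.5; rib 8 thick behind it up to 85 high. Origin: middle of the foot's underside, z along the upright. Stands in the back compartment of one bin, foot to the back; leans on the divider when tipped. Grip its top 35 across the 44 width.
- bracket_short: A like bracket but only 85 high, in the back compartment of the other bin; not wanted.
- wheel_left: Plywood wheel 62 across, 14 thick, lying loose in the left bin's front compartment. Origin: middle of its underside.
- wheel_right: The same in the right bin.
- sheet: White A4 sheet of paper (a thin pad), fixed: 297 (x) x 210 (y), top 2 above the table. Origin: its middle, at table height. The glue gun stands on its +x end; the middle is free.
- glue_gun: Grey cordless glue gun in a black charging stand (70 x 100), 120 high, 150 to 160 long along its y, loose. Origin: middle of the underside of the stand.
- stripper: Wire stripper with red handles, 150 long (x), 75 wide, 17 high, lying on the table in front of the unit. Origin: on the table near its joint.
- scissors: Scissors with black handles, 220 long (x), 85 wide, 12 high, lying on the table. Origin: on the table under the rivet.
- ruler: Aluminium ruler 300 (x) x 32 (y) x 4. Origin: middle of its underside.
- discs: Pile of three laser-cut plywood discs 74 across, stuck together, 15 high. Origin: middle of its underside.

How it is judged:
By the outcome, as a careful person would: the job done as asked, in the order asked, and still so for the second after the job is handed in, with the robot touching nothing.
It also fails if it takes over 58 s, if anything falls off the work surface, if the arm or the gripper's body presses on something with over 40 N, if the wrist force passes 120 N, or if a joint passes its speed limit or range.

## Robot

A 6-joint arm with a two-finger parallel gripper is mounted at the origin on the work surface. World frame = base frame: x ahead of the robot, y to its left, z up, the work surface at z = 0. Lengths are in m, angles in degrees, forces in N, time in s.
With the tool pointing down it reaches from about 0.25 to 0.725 m from the base axis. Payload 9.7 kg.
Tool frame: the origin (TCP) lies at the very end of the fingers, on their centre line; the grasp point (between the pads) lies 19 mm behind it (bot.hold_point_z is the distance from the TCP to the grasp point, in m); z points along the fingers, y is the line along which they close (so a half turn about z gives the same grasp; the last joint's range is limited). The gripper opens to 85 mm and grips with 20 to 120 N. Pads are 22 mm wide; open, the fingers measure 114 mm over their backs; the gripper's body (76 mm by 85 mm) begins 54 mm behind the grasp point. The pads swing forward as they close: fully open they stand 13 mm farther back than shut.
Start: joints at [0, 4.979, 10.078, 95.1, 0, 90], TCP at [0.55, -0, 0.231] pointing down, gripper open.
Joint ranges: [-179.16, 179.16], [-48.56, 103.87], [-65.8, 70.77], [-126.05, 130.52], [-82.76, 87.17], [-180, 180]. Speed limits (degrees/s): [127.2, 127.2, 147.25, 180, 180, 180].

## Interface

Orientations are given as [roll, pitch, yaw] about the fixed x, y, z axes, in that order (R = Rz(yaw) Ry(pitch) Rx(roll)).
In Python, from workcell import bot gives the robot as it stands.
- The arm moves only by the tool play_rows, never from a script. Its argument "targets" is a list of rows, each an object with "grip": the closure in counts, from 0 (fully open) to 255 (shut); "linear": the shift along the world's x, y, z in cm, a list of three; "delta_rot": the turn, a rotation vector about the world's x, y, z in rad, a list of three. A call has 1 to 10 rows; each row is the pose to reach, as a shift and turn from the pose commanded when the call began; what a row does not reach only later rows make up. A row lasts 1/10 s, in which the tool goes at most 50 mm and 8.59 degrees, less where a joint would pass 70% of its speed; a pose out of reach is approached as far as the arm can. A call with a gripper value outside its range is refused whole. The fingers move at their own pace and stop on an object; "force" is the grip in N (left out, the last holds). Time passes only in rows, so rows that repeat a pose let the fingers close. It gives the time, the measured TCP pose, the force, the opening and the grip force at its end, in the units of the state.
- bot.get_obs(): the state, without advancing time (a new reading comes with each control period).
- bot.camera(name): name is "scene" or "side" or "wrist"; returns a dict with "color" (384x512x3 uint8, red, green, blue), "range_z" (384x512 float32, m along the optical axis (not along the pixel's ray), 0 where there is no reading), "fov_y" (degrees; the focal length in pixels is half the picture's height over the tangent of half this angle, whatever the lens; pixels are square), "cx", "cy" (the principal point, pixels), "world_to_cam" (4x4, takes a point from world to camera coordinates). Camera axes: x right, y up, looking along -z (the intrinsics and any distortion apply to the point x, -y, -z); pixel columns grow to the right and rows downward; lengths in m; the calibration is good to about 2 mm. A picture is of the moment at which its call begins.
- bot.job_done(): hands the job in; it is judged then, once.
Trained networks look in a picture, given as the dict that the camera call returned (one of the last four; its "shot" number tells which), for a name from the list of things; names that differ only in an ending like _2 or _b are one class to them, and where a whole thing is asked for, a point or a joint stands for the part that bears it (a point fixed in the world has none). Each returns a list of dicts, best first, with "conf" (0 to 1); they miss things now and then, are a little off and sometimes report something else, mostly with a low value. They report only what shows in the picture. A call takes as long as a camera call.
- bot.search_frame(picture, target): "box" ([left, top, right, bottom] in pixels, round what is visible of it).
- bot.trace(picture, target): "pixels" (384x512 bool, what is visible of it) and "box" ([left, top, right, bottom] in pixels, round what is visible of it).
- bot.pinpoint(picture, target): "pixel" ([column, row] in pixels: a listed point, or the origin of a listed thing).
The state is a dict: "time": time; "q": joint angles; "qd": joint speeds; "joint_efforts": joint torques, N m; "ee_pos": TCP position; "tcp_rot": TCP orientation; "wrist_force": force on the tool from outside, world axes, zero at the start; "torque": the same for the moment, N m; "opening": finger opening in m; "grasp_force": force on a finger pad.
Only numpy, scipy, OpenCV 4.12 (cv2) and the standard library are available. Lean on these libraries where they do the work, as an engineer would, in place of code of your own. Each camera call takes 0.05 s, during which the arm holds its last target. There are 200 camera calls.

## Working session

There is one attempt and no reset: what is moved stays moved. The work goes in short steps, Python scripts to look and compute and a tool call to move; the robot and the scene stay as the last step left them, time stands still between calls to the robot, and variables do not carry over. Pictures are saved under pics/ and viewed, at most 10 in all, crops included, and the job is handed in when it is done.

Besides the shell and the picture viewer there is one more tool, called after ">>>" in YAML: its name, and indented under it one key for each argument. play_rows: Moves the arm, as the interface text tells. Its arguments: {"type":"object","properties":{"targets":{"type":"array","items":{"type":"object","properties":{"grip":{"type":"number"},"linear":{"type":"array","items":{"type":"number"}},"delta_rot":{"type":"array","items":{"type":"number"}}}}},"force":{"type":"number"}},"required":["targets"]}

```bash
mkdir -p pics
cat > h.py <<'E'
import numpy as np,cv2
from workcell import bot
def save(p,n): cv2.imwrite('pics/'+n,cv2.cvtColor(p['color'],cv2.COLOR_RGB2BGR))
def f(p): return 192/np.tan(np.radians(p['fov_y'])/2)
def world(p,u,v,d=None,z=None):
    # by range d (m) or by plane height z
    r=np.array([(u-p['cx'])/f(p),-(v-p['cy'])/f(p),-1.])
    T=np.linalg.inv(p['world_to_cam'])
    o=T[:3,3]; w=T[:3,:3]@r
    s=d if d is not None else (z-o[2])/w[2]
    return o+s*w
def proj(p,X):
    c=p['world_to_cam'][:3,:3]@np.array(X)+p['world_to_cam'][:3,3]
    return p['cx']+f(p)*c[0]/-c[2],p['cy']-f(p)*c[1]/-c[2]
E
ls
python3 - <<'E'
from h import *
for n in ['scene','side']:
    p=bot.camera(n); save(p,n+'0.png')
    print(n,{k:p[k] for k in p if k not in('color','range_z')})
    for t in ['unit','roof_edge','bin_left_grip','bin_right_grip','bracket_tall','bracket_short','sheet','glue_gun','stripper']:
        for r in bot.pinpoint(p,t)[:2]:
            u,v=r['pixel'];d=p['range_z'][min(383,int(v)),min(511,int(u))]
            print(t,round(r['conf'],2),np.round(r['pixel']),np.round(world(p,u,v,d=d),3),np.round(world(p,u,v,z=0),3))
print(bot.get_obs())
E
```

```text
h.py
pics
scene {'fov_y': 49.73977754688174, 'cx': 254.1017385118581, 'cy': 187.31809433087912, 'world_to_cam': array([[-0.26185752, -0.96506767,  0.00866161,  0.16295265],
       [ 0.91451153, -0.24525211,  0.32174535, -0.59046567],
       [-0.30838176,  0.09217258,  0.94678662, -1.26193077],
       [ 0.        ,  0.        ,  0.        ,  1.        ]]), 'shot': 1}
unit 0.72 [237. 204.] [0.6   0.069 0.   ] [0.6   0.069 0.   ]
roof_edge 0.57 [227. 164.] [0.63  0.079 0.308] [0.755 0.065 0.   ]
roof_edge 0.29 [136. 296.] [0.385 0.459 0.002] [0.386 0.46  0.   ]
bin_left_grip 0.71 [203. 201.] [0.568 0.17  0.23 ] [0.643 0.179 0.   ]
bin_right_grip 0.96 [262. 181.] [0.434 0.042 0.668] [ 0.658 -0.039  0.   ]
bin_right_grip 0.4 [195. 206.] [0.574 0.199 0.185] [0.633 0.21  0.   ]
sheet 0.79 [363. 216.] [ 0.446 -0.342  0.002] [ 0.446 -0.342  0.   ]
sheet 0.64 [205. 204.] [0.556 0.167 0.233] [0.629 0.174 0.   ]
glue_gun 0.69 [357. 183.] [ 0.555 -0.352  0.033] [ 0.563 -0.364  0.   ]
glue_gun 0.32 [227. 167.] [0.619 0.082 0.316] [0.745 0.068 0.   ]
side {'fov_y': 46.91237834998659, 'cx': 262.7156
[... 1069 characters left out ...]
5  -0.097  0.   ]
{'time': 1.0, 'q': array([-1.88693937e-03,  4.97605223e+00,  1.00793355e+01,  9.50994960e+01,
        1.25234963e-05,  9.00016662e+01]), 'qd': array([ 0.01226685,  0.02799072, -0.02797042, -0.01024362, -0.04767914,
        0.04362147]), 'joint_efforts': array([-8.61711596e-04, -5.20106077e+01,  4.64868093e+01,  1.51806493e-03,
        3.99487215e-05,  2.04701024e-05]), 'ee_pos': array([ 5.49999897e-01, -1.80510200e-05,  2.31321531e-01]), 'tcp_rot': array([ 1.79996213e+02, -1.26336326e-05,  8.99964469e+01]), 'wrist_force': array([ 0.52715448, -0.46008803, -0.80602867]), 'torque': array([0.02739695, 0.00352811, 0.0118857 ]), 'grasp_force': 0.0, 'opening': 0.08513300544324373}
```

Run:
```python
import cv2,numpy as np
a=cv2.imread('pics/scene0.png')[90:330,110:430];b=cv2.imread('pics/side0.png')[90:330,130:450]
cv2.imwrite('pics/both.png',np.hstack([cv2.resize(x,(400,300)) for x in(a,b)]))
cv2.imwrite('pics/sidez.png',cv2.resize(b,(800,600),interpolation=cv2.INTER_CUBIC))
```

```text
(no output)
```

View pics/scene0.png

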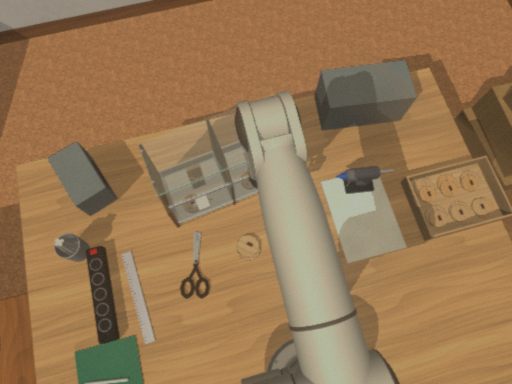

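View pics/sidez.png

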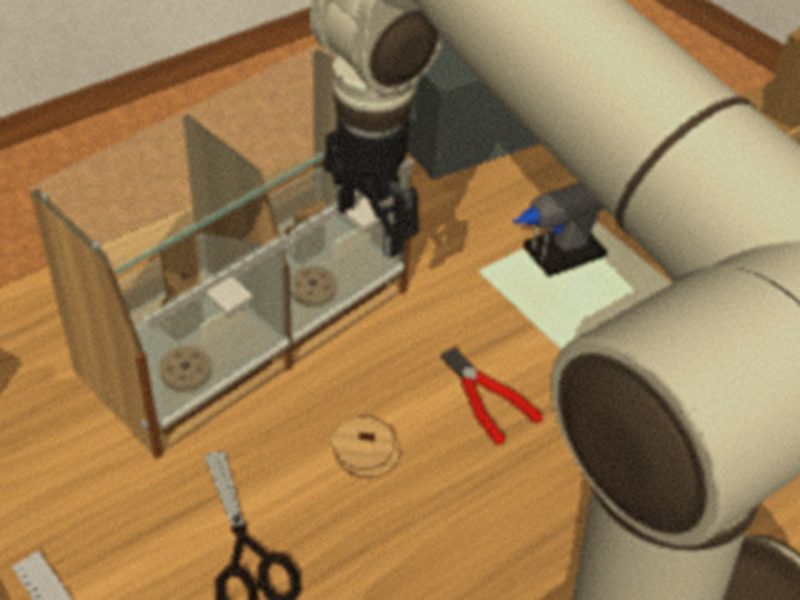

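The side view shows a tall dark upright in the left bin, at about zoom (180,265), and something lower in the right bin at about (300,215). I'll back off and look with the wrist camera to confirm.

>>> play_rows:
  targets:
    - {"linear": [-4,1,2],"delta_rot": [0,-0.12,0],"grip": 0}
    - {"linear": [-8,2,4],"delta_rot": [0,-0.24,0],"grip": 0}
    - {"linear": [-12,4,6],"delta_rot": [0,-0.36,0],"grip": 0}
    - {"linear": [-16,6,8],"delta_rot": [0,-0.48,0],"grip": 0}
    - {"linear": [-19,7,10],"delta_rot": [0,-0.6,0],"grip": 0}
    - {"linear": [-19,7,10],"delta_rot": [0,-0.6,0],"grip": 0}
    - {"linear": [-19,7,10],"delta_rot": [0,-0.6,0],"grip": 0}

```text
time: 1.7
ee_pos: [0.363, 0.0743, 0.3312]
tcp_rot: [146.2, 0.2, 90.2]
wrist_force: [-2.1, 0.1, -0.6]
opening: 0.0852
grasp_force: 0.0
```

Run:
```python
from h import *
for n in ['scene','side','wrist']:
    p=bot.camera(n); save(p,n+'1.png')
    for t in ['unit','roof_edge','bin_left_grip','bin_right_grip','bracket_tall','bracket_short']:
        for r in bot.pinpoint(p,t)[:2]:
            u,v=r['pixel'];d=p['range_z'][min(383,int(v)),min(511,int(u))]
            print(n,t,round(r['conf'],2),np.round(r['pixel']),np.round(world(p,u,v,d=d),3),np.round(world(p,u,v,z=0.308 if t=='roof_edge' else .227 if 'grip' in t else 0),3))
o=bot.get_obs();print(o['time'],o['ee_pos'],o['tcp_rot'])
a=cv2.imread('pics/side1.png')[90:290,130:430]
b=cv2.imread('pics/wrist1.png')
cv2.imwrite('pics/c1.png',np.hstack([cv2.resize(a,(400,267),interpolation=cv2.INTER_CUBIC),cv2.resize(b,(356,267),interpolation=cv2.INTER_AREA)]))
cv2.imwrite('pics/w1.png',cv2.resize(b,(800,600)))
```

```text
scene roof_edge 0.84 [230. 167.] [0.617 0.074 0.312] [0.619 0.074 0.308]
scene roof_edge 0.68 [249. 248.] [0.367 0.085 0.412] [0.386 0.08  0.308]
scene bin_left_grip 0.71 [204. 203.] [0.558 0.17  0.235] [0.561 0.17  0.227]
scene bin_right_grip 0.94 [267. 182.] [ 0.574 -0.024  0.235] [ 0.577 -0.025  0.227]
scene bin_right_grip 0.22 [194. 206.] [0.576 0.204 0.171] [0.559 0.201 0.227]
side unit 0.94 [248. 238.] [ 0.595  0.075 -0.001] [0.594 0.075 0.   ]
side unit 0.59 [165. 352.] [0.39  0.46  0.003] [0.391 0.46  0.   ]
side roof_edge 0.83 [239. 162.] [0.617 0.084 0.311] [0.62  0.082 0.308]
side bin_left_grip 0.77 [221. 210.] [0.553 0.182 0.231] [0.556 0.18  0.227]
side bin_right_grip 0.92 [278. 176.] [ 0.58  -0.025  0.233] [ 0.585 -0.029  0.227]
side bracket_tall 0.79 [199. 218.] [0.574 0.239 0.214] [0.755 0.165 0.   ]
side bracket_short 0.64 [246. 190.] [0.595 0.076 0.217] [ 0.784 -0.039  0.   ]
wrist unit 0.72 [251. 150.] [ 0.595  0.071 -0.   ] [ 0.595  0.071 -0.   ]
wrist bin_right_grip 0.81 [340. 233.] [ 0.584 -0.019  0.236] [ 0.596 -0.025  0.227]
2.75 [0.36401828 0.07207111 0.33373429] [1.45951013e+02 1.01958703e-01 8.99377800e+01]
```

View pics/w1.png

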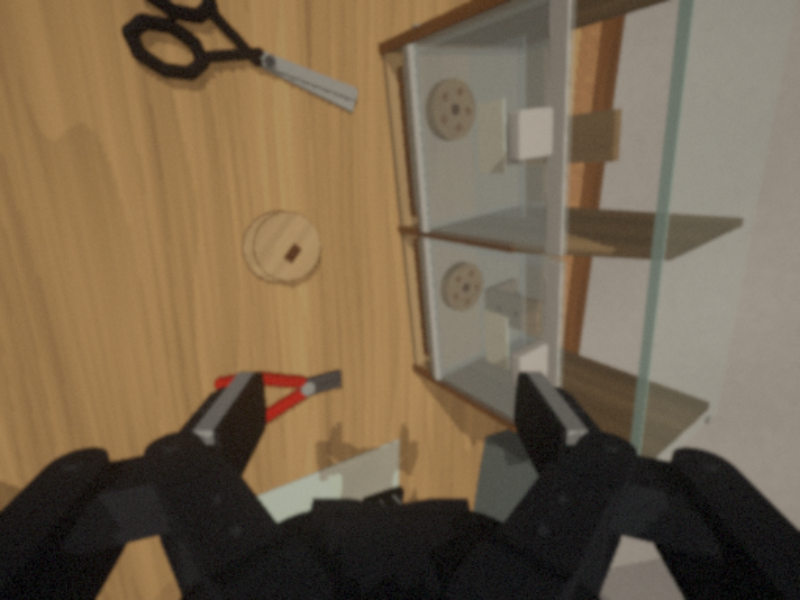

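The wrist view settles it. The left bin's bracket (zoom 595,135) rises above the front panel, so it is the tall one. The right bin's bracket (540,315) stays low. Next I'll plan the grip of the left tab (zoom 530,135).

```bash
cat >> h.py <<'E'
from scipy.spatial.transform import Rotation as Ro
O=np.array([.597,.074,0]);YAW=np.radians(5.7)
U=Ro.from_euler('z',YAW)
def toW(x,y,z): return O+U.apply(np.array([x,y,z])/1000)
def toU(P): return U.inv().apply(P-O)*1000
def toolR(th,yaw=YAW,s=1):
    # tool z leaning forward by th deg from straight down, tool y along s*unit y
    t=np.radians(th); z=np.array([np.sin(t),0,-np.cos(t)]);y=np.array([0,s,0.])
    return Ro.from_euler('z',yaw)*Ro.from_matrix(np.column_stack([np.cross(y,z),y,z]))
def cur():
    o=bot.get_obs(); return np.array(o['ee_pos']),Ro.from_euler('xyz',o['tcp_rot'],degrees=True)
def delta(P,R,frm=None):
    p0,R0=frm or cur()
    print('cm',np.round((P-p0)*100,1),'rv',np.round((R*R0.inv()).as_rotvec(),3))
E
python3 - <<'E'
from h import *
print(bot.get_obs()['q'])
for s in(1,-1):
    R=toolR(20,s=s); G=toW(-29,100,230); T=G+.019*R.apply([0,0,1])
    print(s,R.as_euler('xyz',degrees=True)); delta(T-.09*R.apply([0,0,1]),R)
E
```

```text
[ 19.56625488 -48.50383566 -23.33718913  82.71482076 -10.92189713
 106.40995602]
1 [-180.    20.  -174.3]
cm [17.   9.6 -3.7] rv [-0.732  0.16   1.498]
-1 [180.  -20.    5.7]
cm [17.   9.6 -3.7] rv [ 0.698  0.224 -1.307]
```

>>> play_rows:
  targets:
    - {"linear": [2,1,-0.4],"delta_rot": [-0.073,0.016,0.15],"grip": 0}
    - {"linear": [4,2,-0.8],"delta_rot": [-0.146,0.032,0.3],"grip": 0}
    - {"linear": [6,3,-1.2],"delta_rot": [-0.22,0.048,0.449],"grip": 0}
    - {"linear": [8,4,-1.6],"delta_rot": [-0.293,0.064,0.599],"grip": 0}
    - {"linear": [10,5,-2],"delta_rot": [-0.366,0.08,0.749],"grip": 0}
    - {"linear": [12,6,-2.4],"delta_rot": [-0.439,0.096,0.899],"grip": 0}
    - {"linear": [14,7,-2.8],"delta_rot": [-0.512,0.112,1.049],"grip": 0}
    - {"linear": [15,8,-3.2],"delta_rot": [-0.586,0.128,1.198],"grip": 0}
    - {"linear": [16,9,-3.5],"delta_rot": [-0.659,0.144,1.348],"grip": 0}
    - {"linear": [17,9.6,-3.7],"delta_rot": [-0.732,0.16,1.498],"grip": 0}

```text
time: 3.75
ee_pos: [0.5345, 0.1686, 0.2961]
tcp_rot: [175.5, 20.9, 175.5]
wrist_force: [0.8, -0.3, -0.4]
opening: 0.0856
grasp_force: 0.0
```

Run:
```python
from h import *
p=bot.camera('wrist'); save(p,'w2.png')
for t in ['bin_left_grip','roof_edge','bracket_tall']:
    for r in bot.pinpoint(p,t)[:2]:
        u,v=r['pixel'];d=p['range_z'][int(v),int(u)]
        print(t,round(r['conf'],2),np.round(r['pixel']),np.round(toU(world(p,u,v,d=d))),np.round(toU(world(p,u,v,z=.227))))
for t in ['bin_left_grip','bracket_tall']:
    for r in bot.trace(p,t)[:1]:
        m=r['pixels'];vv,uu=np.where(m);print(t,r['conf'],r['box'],np.round(toU(world(p,uu.mean(),vv.mean(),d=np.median(p['range_z'][m])))))
print(bot.get_obs()['q'])
R=toolR(20); G=toW(-29,100,230); T=G+.019*R.apply([0,0,1])
delta(T-.09*R.apply([0,0,1]),R);delta(T,R)
```

```text
bin_left_grip 0.57 [255. 200.] [-32. 106. 235.] [-26. 106. 227.]
bin_left_grip 0.95 [154.3, 120.9, 376.5, 261.8] [  2. 109. 185.]
bracket_tall 0.91 [240.5, 238.6, 280.4, 290.9] [ 86.  96. 208.]
[ 19.61831912 -13.69130531  -3.35991413  79.19654515  -4.25538144
  23.01167   ]
cm [ 0.  0. -0.] rv [-0.078  0.018  0.159]
cm [ 3.1  0.4 -8.5] rv [-0.078  0.018  0.159]
```

View pics/w2.png

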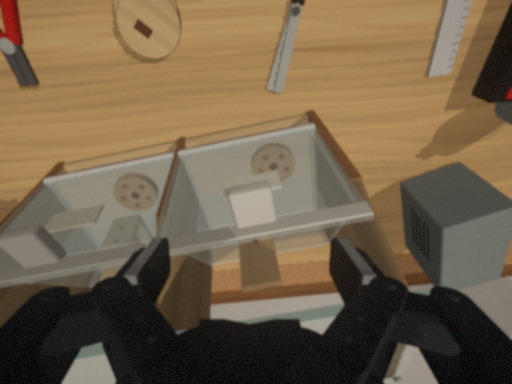

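The left tab is at about (252,208), centred between the open fingers, and the tall bracket is behind it at (260,262). I'll descend and grip.

>>> play_rows:
  force: 30
  targets:
    - {"linear": [0,0.4,0],"delta_rot": [-0.05,0.01,0.1],"grip": 0}
    - {"linear": [0,0.7,0],"delta_rot": [-0.078,0.018,0.159],"grip": 0}
    - {"linear": [1,0.7,-3],"delta_rot": [-0.078,0.018,0.159],"grip": 0}
    - {"linear": [2,0.7,-6],"delta_rot": [-0.078,0.018,0.159],"grip": 0}
    - {"linear": [3.1,0.8,-8.5],"delta_rot": [-0.078,0.018,0.159],"grip": 0}
    - {"linear": [3.1,0.8,-8.5],"delta_rot": [-0.078,0.018,0.159],"grip": 60}
    - {"linear": [3.1,0.8,-8.5],"delta_rot": [-0.078,0.018,0.159],"grip": 120}
    - {"linear": [3.1,0.8,-8.5],"delta_rot": [-0.078,0.018,0.159],"grip": 180}
    - {"linear": [3.1,0.8,-8.5],"delta_rot": [-0.078,0.018,0.159],"grip": 220}
    - {"linear": [3.1,0.8,-8.5],"delta_rot": [-0.078,0.018,0.159],"grip": 220}

```text
time: 5.05
ee_pos: [0.5653, 0.1746, 0.2147]
tcp_rot: [-179.8, 20.1, -174.2]
wrist_force: [-3.5, -9.7, 6.9]
opening: 0.0355
grasp_force: 30.3
```

Run:
```python
from h import *
o=bot.get_obs();print({k:np.round(o[k],3) for k in('ee_pos','tcp_rot','wrist_force','opening','grasp_force')})
p0,R0=cur(); print(toU(p0))
piv=toW(0,100,60); ax=U.apply([0,1,0])
for k in range(1,11):
    a=.575*(k/10); Q=Ro.from_rotvec(-a*ax)
    delta(piv+Q.apply(p0-piv),Q*R0,(p0,R0))
```

```text
{'ee_pos': array([0.565, 0.175, 0.215]), 'tcp_rot': array([-179.767,   20.138, -174.163]), 'wrist_force': array([-3.486, -9.653,  6.867]), 'opening': np.float64(0.035), 'grasp_force': np.float64(30.293)}
[-21.56310804 103.21639191 214.74201586]
cm [-0.9 -0.1 -0.1] rv [ 0.006 -0.057 -0.   ]
cm [-1.8 -0.2 -0.3] rv [ 0.011 -0.114  0.   ]
cm [-2.6 -0.3 -0.6] rv [ 0.017 -0.172 -0.   ]
cm [-3.5 -0.3 -0.9] rv [ 0.023 -0.229  0.   ]
cm [-4.3 -0.4 -1.2] rv [ 0.029 -0.286  0.   ]
cm [-5.1 -0.5 -1.6] rv [ 0.034 -0.343  0.   ]
cm [-5.9 -0.6 -2.1] rv [ 0.04  -0.401 -0.   ]
cm [-6.6 -0.7 -2.6] rv [ 0.046 -0.458  0.   ]
cm [-7.3 -0.7 -3.1] rv [ 0.051 -0.515 -0.   ]
cm [-8.  -0.8 -3.7] rv [ 0.057 -0.572 -0.   ]
```

>>> play_rows:
  targets:
    - {"linear": [-0.9,-0.1,-0.1],"delta_rot": [0.006,-0.057,0],"grip": 220}
    - {"linear": [-1.8,-0.2,-0.3],"delta_rot": [0.011,-0.114,0],"grip": 220}
    - {"linear": [-2.6,-0.3,-0.6],"delta_rot": [0.017,-0.172,0],"grip": 220}
    - {"linear": [-3.5,-0.3,-0.9],"delta_rot": [0.023,-0.229,0],"grip": 220}
    - {"linear": [-4.3,-0.4,-1.2],"delta_rot": [0.029,-0.286,0],"grip": 220}
    - {"linear": [-5.1,-0.5,-1.6],"delta_rot": [0.034,-0.343,0],"grip": 220}
    - {"linear": [-5.9,-0.6,-2.1],"delta_rot": [0.04,-0.401,0],"grip": 220}
    - {"linear": [-6.6,-0.7,-2.6],"delta_rot": [0.046,-0.458,0],"grip": 220}
    - {"linear": [-7.3,-0.7,-3.1],"delta_rot": [0.051,-0.515,0],"grip": 220}
    - {"linear": [-8,-0.8,-3.7],"delta_rot": [0.057,-0.572,0],"grip": 220}

```text
time: 6.05
ee_pos: [0.5018, 0.1657, 0.1801]
tcp_rot: [-177.7, 52.9, -174.4]
wrist_force: [-45.6, -122.4, 71.7]
opening: 0.0355
grasp_force: 72.2
```

>>> play_rows:
  targets:
    - {"linear": [0,0,0],"delta_rot": [0,0,0],"grip": 220}
    - {"linear": [0,0,0],"delta_rot": [0,0,0],"grip": 220}

```text
time: 6.25
ee_pos: [0.501, 0.1652, 0.1778]
tcp_rot: [-177.8, 52.6, -174.4]
wrist_force: [4.7, -75.8, 12.9]
opening: 0.0359
grasp_force: 59.8
```

Run:
```python
from h import *
p0,R0=cur(); u=toU(p0); print(u)
d0=np.array([-21.6,154.7]); d1=np.array([u[0],u[2]-60]); print('tip',np.arctan2(d0[0],d0[1])-np.arctan2(d1[0],d1[1]),np.linalg.norm(d0),np.linalg.norm(d1))
z=R0.apply([0,0,1]);print('toolz',z)
delta(p0-.1*z,R0)
R=toolR(45);delta(p0-.12*z+[0,0,.08],R)
```

```text
[-86.42945031 100.26375059 177.77678652]
tip 0.49435076019055624 156.2006722136624 146.08703338744232
toolz [ 0.79399848  0.03965949 -0.6066247 ]
cm [-7.9 -0.4  6.1] rv [0. 0. 0.]
cm [-9.5 -0.5 15.3] rv [0.012 0.135 0.031]
```

>>> play_rows:
  targets:
    - {"linear": [0,0,0],"delta_rot": [0,0,0],"grip": 150}
    - {"linear": [0,0,0],"delta_rot": [0,0,0],"grip": 80}
    - {"linear": [0,0,0],"delta_rot": [0,0,0],"grip": 0}
    - {"linear": [0,0,0],"delta_rot": [0,0,0],"grip": 0}

```text
time: 6.65
ee_pos: [0.4984, 0.1767, 0.1762]
tcp_rot: [-179.4, 52.3, -174.1]
wrist_force: [0.3, 0.3, -0.1]
opening: 0.0772
grasp_force: 0.0
```

Run:
```python
from h import *
print(bot.get_obs()['q'],cur()[0],bot.get_obs()['wrist_force'])
for n in ['side','wrist','scene']:
    p=bot.camera(n); save(p,n+'3.png')
    for t in ['bin_left_grip','bin_right_grip','roof_edge','unit','bracket_tall']:
        for r in bot.pinpoint(p,t)[:1]:
            u,v=r['pixel'];d=p['range_z'][min(383,int(v)),min(511,int(u))];w=world(p,u,v,d=d)
            print(n,t,round(r['conf'],2),np.round(r['pixel']),np.round(w,3),np.round(toU(w)))
cv2.imwrite('pics/s3.png',cv2.resize(cv2.imread('pics/side3.png')[90:290,130:397],(800,600),interpolation=cv2.INTER_CUBIC))
```

```text
[ 29.71777821 -48.56362946 -51.93132924  36.92481511 -19.1674092
  15.12889657] [0.49841093 0.17674886 0.17617185] [ 0.30103191  0.346339   -0.09133071]
side bin_left_grip 0.8 [237. 234.] [0.48  0.177 0.201] [-106.  115.  201.]
side bin_right_grip 0.74 [278. 173.] [ 0.587 -0.028  0.234] [ -20. -101.  234.]
side roof_edge 0.92 [240. 162.] [0.612 0.082 0.311] [ 15.   6. 311.]
side unit 0.92 [246. 237.] [0.42  0.187 0.257] [-165.  130.  257.]
side bracket_tall 0.71 [202. 209.] [0.674 0.187 0.13 ] [ 88. 105. 130.]
wrist bin_left_grip 0.73 [227. 273.] [0.47  0.164 0.196] [-118.  102.  196.]
wrist unit 0.78 [154. 104.] [0.601 0.076 0.001] [5. 1. 1.]
scene bin_left_grip 0.89 [215. 227.] [0.489 0.156 0.206] [-99.  93. 206.]
scene bin_right_grip 0.57 [263. 179.] [ 0.587 -0.017  0.226] [-19. -90. 226.]
scene roof_edge 0.72 [226. 166.] [0.624 0.083 0.311] [ 28.   7. 311.]
scene unit 0.65 [235. 203.] [0.555 0.081 0.17 ] [-41.  11. 170.]
scene bracket_tall 0.86 [194. 176.] [0.616 0.177 0.313] [ 29. 100. 313.]
```

View pics/s3.png

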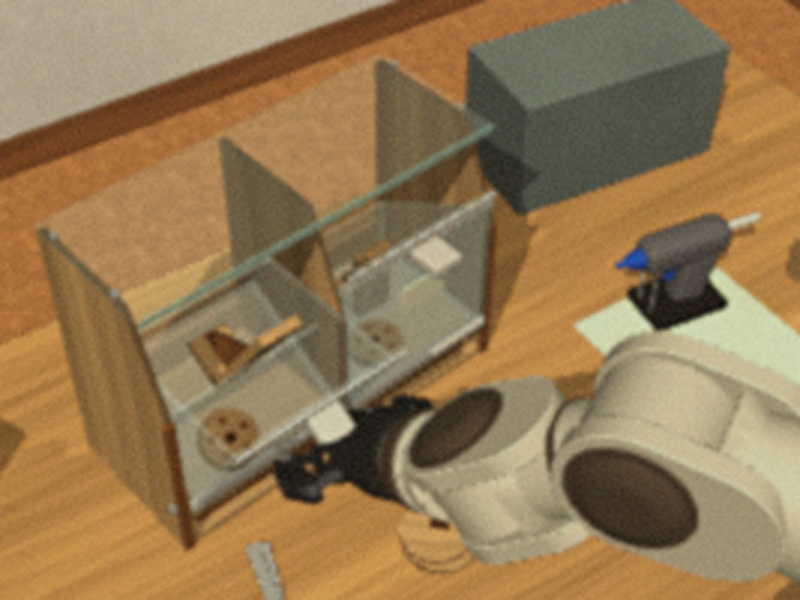

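The bin is nearly fully tipped: the tab is at zoom (330,420), and the bracket leans with its foot at (205,355) and its top at (300,322). Joint 2 ran into its range end, which explains the sideways load. I'll back the fingers off upward with the tool more upright.

>>> play_rows:
  targets:
    - {"linear": [-0.8,0,1.5],"delta_rot": [-0.01,0.1,0],"grip": 0}
    - {"linear": [-1.6,0,3],"delta_rot": [-0.02,0.22,0],"grip": 0}
    - {"linear": [-2.5,0,5],"delta_rot": [-0.034,0.34,0],"grip": 0}
    - {"linear": [-3,0,8],"delta_rot": [-0.044,0.44,0],"grip": 0}
    - {"linear": [-3,-0.4,12],"delta_rot": [-0.05,0.5,0],"grip": 0}
    - {"linear": [-3,-0.6,14],"delta_rot": [-0.05,0.5,0],"grip": 0}
    - {"linear": [-3,-0.6,14],"delta_rot": [-0.05,0.5,0],"grip": 0}

```text
time: 8.25
ee_pos: [0.4697, 0.1709, 0.3181]
tcp_rot: [-179.6, 23.7, -174.2]
wrist_force: [0.5, -1.6, -0.6]
opening: 0.0849
grasp_force: 0.0
```

Run:
```python
from h import *
o=bot.get_obs();print(o['time'],o['q'],o['ee_pos'],o['tcp_rot'])
for n in ['side','wrist','scene']:
    p=bot.camera(n); save(p,n+'4.png')
    for t in ['bin_left_grip','bin_right_grip','roof_edge','unit','bracket_tall']:
        for r in bot.pinpoint(p,t)[:1]:
            u,v=r['pixel'];d=p['range_z'][min(383,int(v)),min(511,int(u))];w=world(p,u,v,d=d)
            print(n,t,round(r['conf'],2),np.round(r['pixel']),np.round(w,3),np.round(toU(w)))
    for r in bot.trace(p,'bracket_tall')[:1]:
        m=r['pixels'];vv,uu=np.where(m);d=p['range_z'][m]
        W=np.array([toU(world(p,a,b,d=c)) for a,b,c in zip(uu,vv,d)])
        print(n,'trace',r['conf'],r['box'],len(W)); print(np.round(np.percentile(W,[5,25,50,75,95],axis=0)))
```

```text
8.25 [ 24.41317642 -22.1486254   -7.82508113  81.86909012  -7.76008138
  17.11876845] [0.46968188 0.1709266  0.31808802] [-179.57255866   23.68819366 -174.15858694]
side bin_left_grip 0.82 [238. 233.] [0.48  0.174 0.201] [-106.  111.  201.]
side bin_right_grip 0.9 [275. 174.] [0.303 0.19  0.558] [-281.  145.  558.]
side roof_edge 0.98 [239. 165.] [ 0.91  -0.087  0.003] [ 295. -191.    3.]
side unit 0.61 [248. 240.] [ 0.593  0.075 -0.008] [-4.  2. -8.]
side bracket_tall 0.5 [201. 209.] [0.676 0.188 0.13 ] [ 90. 106. 130.]
side trace 0.7 [191.9, 198.4, 220.4, 218.1] 289
[[ -8.  85. 124.]
 [ 46. 101. 136.]
 [ 81. 109. 147.]
 [ 98. 117. 170.]
 [109. 120. 232.]]
wrist bin_left_grip 0.56 [245. 154.] [0.479 0.166 0.201] [-108.  103.  201.]
wrist bin_right_grip 0.57 [ 63. 237.] [ 0.576 -0.012  0.235] [-29. -84. 235.]
wrist roof_edge 0.46 [471.  36.] [0.385 0.455 0.005] [-173.  400.    5.]
wrist unit 0.56 [189. 149.] [0.601 0.073 0.001] [ 4. -1.  1.]
wrist bracket_tall 0.96 [245. 235.] [0.606 0.178 0.188] [ 19. 102. 188.]
wrist trace 0.87 [214.0, 231.2, 255.0, 262.5] 1242
[[-19.  72. 174.]
 [-16.  82. 204.]
 [-10.  93. 231.]
 [  8. 104. 247.]
 [ 29. 113. 250.]]
scene bin_left_grip 0.63 [214. 231.] [0.367 0.148 0.669] [-222.   97.  669.]
scene bin_right_grip 0.87 [265. 181.] [ 0.579 -0.019  0.23 ] [-27. -91. 230.]
scene roof_edge 0.81 [231. 165.] [0.621 0.069 0.312] [ 24.  -7. 312.]
scene unit 0.63 [234. 202.] [0.565 0.082 0.152] [-31.  11. 152.]
scene bracket_tall 0.74 [196. 175.] [0.619 0.17  0.311] [ 31.  93. 311.]
```

View pics/wrist4.png

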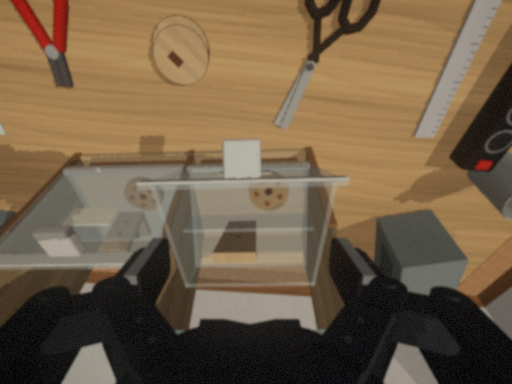

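The tall bracket's top edge is at (235,256) and the tab at (242,158). The tab height suggests a tip of about 0.51 rad, just short of the stop. I'll press the tab down gently with closed fingers.

Run:
```python
from h import *
p0,R0=cur();print(toU(p0))
for z in(225,203,195,190):
    delta(toW(-116,103,z),R0)
```

```text
[-118.53073762  109.02687307  314.72742399]
cm [ 0.3 -0.6 -9. ] rv [0. 0. 0.]
cm [  0.3  -0.6 -11.2] rv [0. 0. 0.]
cm [  0.3  -0.6 -12. ] rv [0. 0. 0.]
cm [  0.3  -0.6 -12.5] rv [0. 0. 0.]
```

>>> play_rows:
  targets:
    - {"linear": [0.3,-0.6,-2],"delta_rot": [0,0,0],"grip": 120}
    - {"linear": [0.3,-0.6,-5],"delta_rot": [0,0,0],"grip": 255}
    - {"linear": [0.3,-0.6,-8],"delta_rot": [0,0,0],"grip": 255}
    - {"linear": [0.3,-0.6,-9],"delta_rot": [0,0,0],"grip": 255}
    - {"linear": [0.3,-0.6,-10],"delta_rot": [0,0,0],"grip": 255}
    - {"linear": [0.3,-0.6,-10.8],"delta_rot": [0,0,0],"grip": 255}
    - {"linear": [0.3,-0.6,-11.3],"delta_rot": [0,0,0],"grip": 255}
    - {"linear": [0.3,-0.6,-11.6],"delta_rot": [0,0,0],"grip": 255}
    - {"linear": [0.3,-0.6,-11.6],"delta_rot": [0,0,0],"grip": 255}

```text
time: 10.2
ee_pos: [0.4713, 0.1648, 0.1989]
tcp_rot: [-179.5, 23.5, -174.1]
wrist_force: [-0.9, -0.1, -0.7]
opening: -0.0003
grasp_force: 0.0
```

>>> play_rows:
  targets:
    - {"linear": [0,0,-0.2],"delta_rot": [0,0,0],"grip": 255}
    - {"linear": [0,0,-0.4],"delta_rot": [0,0,0],"grip": 255}
    - {"linear": [0,0,-0.4],"delta_rot": [0,0,0],"grip": 255}

```text
time: 10.5
ee_pos: [0.4715, 0.1649, 0.1966]
tcp_rot: [-179.5, 23.6, -174.1]
wrist_force: [-5.1, -0.7, 8.3]
opening: -0.0002
grasp_force: 5.1
```

>>> play_rows:
  targets:
    - {"linear": [0,0,-0.2],"delta_rot": [0,0,0],"grip": 255}
    - {"linear": [0,0,-0.3],"delta_rot": [0,0,0],"grip": 255}
    - {"linear": [0,0,-0.3],"delta_rot": [0,0,0],"grip": 255}

```text
time: 10.8
ee_pos: [0.4717, 0.165, 0.1963]
tcp_rot: [-179.6, 23.8, -174.1]
wrist_force: [-16.7, -5.4, 25.8]
opening: 0.0002
grasp_force: 15.4
```

>>> play_rows:
  targets:
    - {"linear": [0,0,-0.2],"delta_rot": [0,0,0],"grip": 255}
    - {"linear": [0,0,-0.3],"delta_rot": [0,0,0],"grip": 255}
    - {"linear": [0,0,-0.3],"delta_rot": [0,0,0],"grip": 255}

```text
time: 11.1
ee_pos: [0.4719, 0.165, 0.1961]
tcp_rot: [-179.6, 24.0, -174.1]
wrist_force: [-31.5, -8.0, 41.7]
opening: -0.0002
grasp_force: 26.1
```

Force climbs with no further motion, so the bin is at its stop. Now I'll back off and plan the bracket grasp.

Run:
```python
from h import *
R=toolR(40);z=R.apply([0,0,1]);T=toW(4,93,222)
delta(T-.08*z,R);delta(T,R)
```

```text
cm [ 6.9 -0.3  8.7] rv [ 0.034 -0.278  0.001]
cm [12.   0.2  2.6] rv [ 0.034 -0.278  0.001]
```

>>> play_rows:
  targets:
    - {"linear": [-0.5,0,3],"delta_rot": [0,0,0],"grip": 0}
    - {"linear": [0,0,6],"delta_rot": [0,0,0],"grip": 0}
    - {"linear": [1,0,8.7],"delta_rot": [0.01,-0.08,0],"grip": 0}
    - {"linear": [4,-0.2,8.7],"delta_rot": [0.02,-0.18,0],"grip": 0}
    - {"linear": [6.9,-0.3,8.7],"delta_rot": [0.034,-0.278,0],"grip": 0}
    - {"linear": [6.9,-0.3,8.7],"delta_rot": [0.034,-0.278,0],"grip": 0}

```text
time: 11.7
ee_pos: [0.5405, 0.1612, 0.2741]
tcp_rot: [-179.8, 39.6, -174.3]
wrist_force: [-0.6, -0.6, -0.5]
opening: 0.0849
grasp_force: 0.0
```

Run:
```python
from h import *
o=bot.get_obs();print(o['q'],toU(o['ee_pos']))
p=bot.camera('wrist'); save(p,'wrist5.png')
for r in bot.trace(p,'bracket_tall')[:1]:
    m=r['pixels'];vv,uu=np.where(m);d=p['range_z'][m]
    W=np.array([toU(world(p,a,b,d=c)) for a,b,c in zip(uu,vv,d)])
    print('trace',r['conf'],r['box'],len(W)); 
    top=W[W[:,2]>238]; print(len(top),np.round(np.percentile(top,[2,10,50,90,98],axis=0)))
for t in ['bin_left_grip']:
  for r in bot.pinpoint(p,t)[:1]:
    u,v=r['pixel'];print(t,r['conf'],r['pixel'],toU(world(p,u,v,d=p['range_z'][int(v),int(u)])))
R=toolR(40);T=toW(4,93,222);delta(T,R)
```

```text
[ 21.79946708 -30.79319932 -25.25785122  57.12058111 -10.32605347
  12.55389098] [-47.5511207   92.34241463 274.09550495]
trace 0.94 [223.6, 178.3, 280.0, 233.3] 2792
1046 [[-21.  71. 239.]
 [-20.  75. 241.]
 [-17.  92. 247.]
 [-13. 110. 250.]
 [-12. 113. 251.]]
bin_left_grip 0.65 [265.4, 71.3] [-108.19595509  100.26582669  201.19494375]
cm [ 5.2  0.5 -5.4] rv [ 0.003 -0.01   0.001]
```

View pics/wrist5.png

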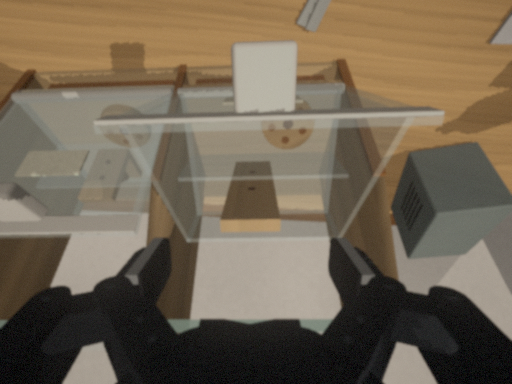

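The bracket's top edge (250,226) is centred between the fingers. I'll advance and grip it.

>>> play_rows:
  force: 60
  targets:
    - {"linear": [1.7,0.2,-1.8],"delta_rot": [0,0,0],"grip": 0}
    - {"linear": [3.5,0.4,-3.6],"delta_rot": [0,0,0],"grip": 0}
    - {"linear": [5.2,0.5,-5.4],"delta_rot": [0,-0.01,0],"grip": 0}
    - {"linear": [5.2,0.5,-5.4],"delta_rot": [0,-0.01,0],"grip": 40}
    - {"linear": [5.2,0.5,-5.4],"delta_rot": [0,-0.01,0],"grip": 80}
    - {"linear": [5.2,0.5,-5.4],"delta_rot": [0,-0.01,0],"grip": 120}
    - {"linear": [5.2,0.5,-5.4],"delta_rot": [0,-0.01,0],"grip": 160}
    - {"linear": [5.2,0.5,-5.4],"delta_rot": [0,-0.01,0],"grip": 220}
    - {"linear": [5.2,0.5,-5.4],"delta_rot": [0,-0.01,0],"grip": 220}

```text
time: 12.75
ee_pos: [0.5925, 0.167, 0.2234]
tcp_rot: [-179.9, 40.2, -174.3]
wrist_force: [0.8, 1.0, 4.3]
opening: 0.0427
grasp_force: 61.2
```

Run:
```python
from h import *
o=bot.get_obs();print(o['q'],toU(o['ee_pos']),o['wrist_force'],o['opening'],o['grasp_force'])
p0,R0=cur()
for L,S in((10,0),(30,0),(55,0),(80,0),(100,0),(125,10),(150,20),(175,35),(195,50),(205,60)):
    s,c=np.sin(.56),np.cos(.56)
    delta(p0+U.apply(np.array([-S*c-L*s,0,-S*s+L*c])/1000),R0,(p0,R0))
```

```text
[ 20.04186681 -24.71574518 -27.47399632  47.93286025  -9.31393788
  11.01851191] [  4.76359289  93.03093723 223.44831908] [0.75509236 0.9861462  4.28012046] 0.042659737133750215 61.176092289970256
cm [-0.5 -0.1  0.8] rv [0. 0. 0.]
cm [-1.6 -0.2  2.5] rv [0. 0. 0.]
cm [-2.9 -0.3  4.7] rv [0. 0. 0.]
cm [-4.2 -0.4  6.8] rv [0. 0. 0.]
cm [-5.3 -0.5  8.5] rv [0. 0. 0.]
cm [-7.5 -0.7 10.1] rv [0. 0. 0.]
cm [-9.6 -1.  11.6] rv [0. 0. 0.]
cm [-12.2  -1.2  13. ] rv [0. 0. 0.]
cm [-14.5  -1.4  13.9] rv [0. 0. 0.]
cm [-15.9  -1.6  14.2] rv [0. 0. 0.]
```

>>> play_rows:
  targets:
    - {"linear": [-0.5,-0.1,0.8],"delta_rot": [0,0,0],"grip": 220}
    - {"linear": [-1.6,-0.2,2.5],"delta_rot": [0,0,0],"grip": 220}
    - {"linear": [-2.9,-0.3,4.7],"delta_rot": [0,0,0],"grip": 220}
    - {"linear": [-4.2,-0.4,6.8],"delta_rot": [0,0,0],"grip": 220}
    - {"linear": [-5.3,-0.5,8.5],"delta_rot": [0,0,0],"grip": 220}
    - {"linear": [-7.5,-0.7,10.1],"delta_rot": [0,0,0],"grip": 220}
    - {"linear": [-9.6,-1.0,11.6],"delta_rot": [0,0.05,0],"grip": 220}
    - {"linear": [-11.7,-1.2,13.0],"delta_rot": [-0.01,0.12,0],"grip": 220}
    - {"linear": [-13.2,-1.4,14.2],"delta_rot": [-0.02,0.2,0],"grip": 220}
    - {"linear": [-14.5,-1.5,15.0],"delta_rot": [-0.03,0.28,0],"grip": 220}

```text
time: 13.75
ee_pos: [0.4455, 0.1513, 0.3736]
tcp_rot: [-179.7, 23.8, -174.2]
wrist_force: [0.8, 0.1, -1.2]
opening: 0.0428
grasp_force: 61.6
```

```bash
python3 - <<'E'
from h import *
o=bot.get_obs();print(o['time'],o['q'],toU(o['ee_pos']),o['wrist_force'],o['opening'],o['grasp_force'])
for n in ['side','wrist']:
  p=bot.camera(n); save(p,n+'6.png')
  for t in ['sheet','glue_gun']:
    for r in bot.trace(p,t)[:1]:
      m=r['pixels'];vv,uu=np.where(m);W=np.array([world(p,a,b,z=0.002) for a,b in zip(uu,vv)])
      print(n,t,r['conf'],cv2.minAreaRect((W[:,:2]*1000).astype(np.float32)),W.mean(0))
E
python3 -c "
import cv2
cv2.imwrite('pics/s6.png',cv2.resize(cv2.imread('pics/side6.png')[60:300,130:450],(800,600)))"
```

```text
13.75 [ 23.09461945 -23.39295343  -2.13975769  88.45852946  -7.17408019
  15.8916653 ] [-143.11590165   91.93163014  373.55939896] [ 0.80050095  0.14868348 -1.23881668] 0.04278930589528561 61.58835183188785
side sheet 0.71 ((453.86138916015625, -338.51611328125), (211.8477325439453, 298.3818664550781), 89.64962768554688) [ 0.43006353 -0.33081399  0.002     ]
side glue_gun 0.56 ((613.21875, -409.7740478515625), (137.91598510742188, 237.85504150390625), 35.32247543334961) [ 0.60376046 -0.40312325  0.002     ]
wrist sheet 0.92 ((537.205322265625, -243.017822265625), (65.90838623046875, 177.35137939453125), 64.74858856201172) [ 0.54310904 -0.25905371  0.002     ]
```

View pics/s6.png

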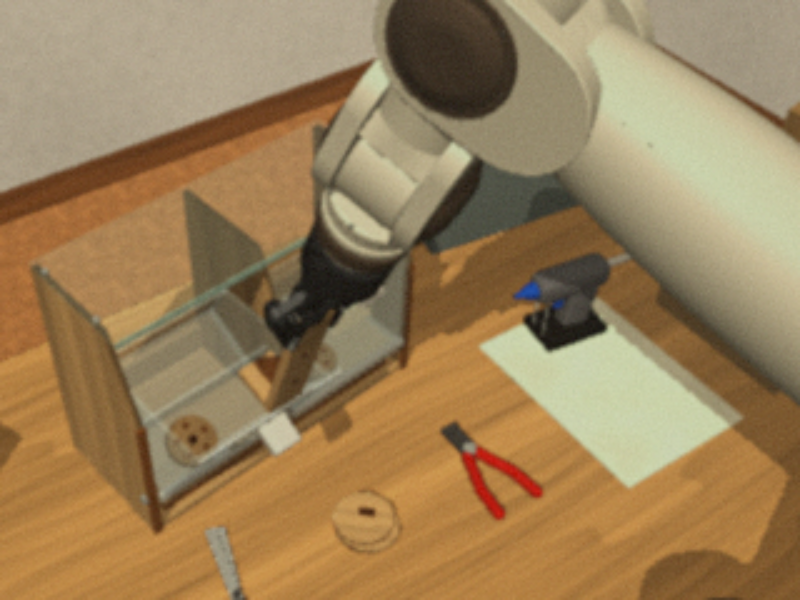

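The bracket is out and held, at zoom (300,360), and the sheet is free in front of the gun, centred near (610,400). I'll carry it over and level it.

>>> play_rows:
  targets:
    - {"linear": [-1,-2,1],"delta_rot": [-0.003,0.03,0],"grip": 220}
    - {"linear": [-2,-6,2],"delta_rot": [-0.007,0.07,0],"grip": 220}
    - {"linear": [-2,-11,3],"delta_rot": [-0.01,0.11,0],"grip": 220}
    - {"linear": [-2,-16,3],"delta_rot": [-0.015,0.15,0],"grip": 220}
    - {"linear": [-2,-21,3],"delta_rot": [-0.02,0.19,0],"grip": 220}
    - {"linear": [-2,-26,3],"delta_rot": [-0.023,0.22,0],"grip": 220}
    - {"linear": [-2,-31,2],"delta_rot": [-0.025,0.25,0],"grip": 220}
    - {"linear": [-2,-36,0],"delta_rot": [-0.027,0.275,0],"grip": 220}
    - {"linear": [-2,-41,-2],"delta_rot": [-0.027,0.275,0],"grip": 220}
    - {"linear": [-2,-45,-4],"delta_rot": [-0.027,0.275,0],"grip": 220}

```text
time: 15.05
ee_pos: [0.4267, -0.2966, 0.3324]
tcp_rot: [-179.7, 8.1, -174.2]
wrist_force: [0.1, 0.0, -0.8]
opening: 0.0427
grasp_force: 61.7
```

>>> play_rows:
  targets:
    - {"linear": [0,-2,-4],"delta_rot": [0,0,0],"grip": 220}
    - {"linear": [0,-3.5,-8],"delta_rot": [0,0,0],"grip": 220}
    - {"linear": [0,-4.3,-11],"delta_rot": [0,0,0],"grip": 220}
    - {"linear": [0,-4.3,-13],"delta_rot": [0,0,0],"grip": 220}
    - {"linear": [0,-4.3,-13.5],"delta_rot": [0,0,0],"grip": 220}
    - {"linear": [0,-4.3,-13.5],"delta_rot": [0,0,0],"grip": 220}
    - {"linear": [0,-4.3,-13.5],"delta_rot": [0,0,0],"grip": 220}

```text
time: 15.75
ee_pos: [0.4275, -0.3374, 0.2]
tcp_rot: [-179.7, 8.2, -174.2]
wrist_force: [-0.1, -0.4, -0.0]
opening: 0.0427
grasp_force: 61.8
```

Run:
```python
from h import *
o=bot.get_obs();print(o['time'],o['q'],o['ee_pos'],o['tcp_rot'],o['opening'])
im=[]
for n in ['side','scene']:
  p=bot.camera(n); save(p,n+'7.png')
  for r in bot.trace(p,'bracket_tall')[:1]:
    m=cv2.erode(r['pixels'].astype(np.uint8),np.ones((2,2)))>0;vv,uu=np.where(m);W=np.array([world(p,a,b,d=p['range_z'][b,a]) for a,b in zip(uu,vv)])
    L=U.inv().apply(W-o['ee_pos'])*1000
    print(n,r['conf'],r['box'],len(L));
    for lo in range(-140,40,20):
        q=L[(L[:,2]>=lo)&(L[:,2]<lo+20)]
        if len(q)>4: print(lo+10,len(q),np.round(np.percentile(q[:,0],[5,25,50,75,95])),np.round(np.percentile(q[:,1],[5,50,95])))
a=cv2.imread('pics/side7.png');im=a[110:290,290:490]
cv2.imwrite('pics/s7.png',cv2.resize(im,(666,600),interpolation=cv2.INTER_CUBIC))
```

```text
15.75 [-41.29796757  -2.42199999  -1.33967391  85.23806881   5.76287347
 -46.8127619 ] [ 0.42746626 -0.3374204   0.19998216] [-179.65964862    8.19363592 -174.16641426] 0.0427027355731792
side 0.68 [239.4, 151.6, 293.0, 225.0] 2197
-130 177 [210. 214. 216. 219. 380.] [209. 268. 338.]
-110 211 [213. 215. 219. 377. 381.] [212. 251. 309.]
-90 257 [212. 215. 218. 378. 381.] [213. 256. 331.]
-70 247 [211. 214. 216. 340. 379.] [211. 255. 345.]
-50 210 [211. 213. 215. 218. 335.] [210. 262. 359.]
-30 204 [210. 212. 214. 217. 309.] [211. 292. 371.]
-10 193 [210. 212. 214. 216. 266.] [208. 317. 382.]
10 189 [210. 212. 214. 216. 218.] [212. 327. 392.]
30 322 [176. 192. 209. 213. 216.] [219. 302. 381.]
scene 0.75 [357.2, 203.3, 379.6, 222.9] 188
-130 74 [-4. 14. 27. 36. 43.] [-16.  12.  20.]
-110 49 [-5.  2. 22. 36. 43.] [-15.   4.  21.]
-90 35 [-6. -5. 12. 24. 34.] [-10.   4.  21.]
-70 16 [-7. -6. -2.  5. 22.] [-7. 16. 21.]
-50 8 [-7. -7. -4. -3. -1.] [17. 20. 21.]
```

View pics/s7.png

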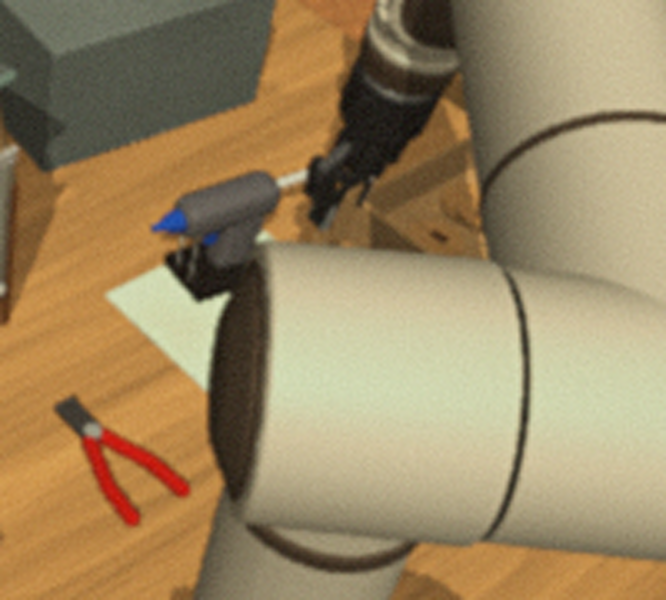

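The scene camera's depth shows the bracket upright to within about 2° (the side view is blocked by the arm). I'll lower it.

>>> play_rows:
  targets:
    - {"linear": [0,-0.3,-2],"delta_rot": [0,0,0],"grip": 220}
    - {"linear": [0,-0.3,-4],"delta_rot": [0,0,0],"grip": 220}
    - {"linear": [0,-0.3,-5.5],"delta_rot": [0,0,0],"grip": 220}
    - {"linear": [0,-0.3,-6.2],"delta_rot": [0,0,0],"grip": 220}
    - {"linear": [0,-0.3,-6.2],"delta_rot": [0,0,0],"grip": 220}
    - {"linear": [0,-0.3,-6.2],"delta_rot": [0,0,0],"grip": 220}

```text
time: 16.55
ee_pos: [0.4274, -0.3405, 0.1372]
tcp_rot: [-179.7, 8.1, -174.2]
wrist_force: [-0.1, -0.3, -1.3]
opening: 0.0429
grasp_force: 61.9
```

>>> play_rows:
  targets:
    - {"linear": [0,0,-0.2],"delta_rot": [0,0,0],"grip": 220}
    - {"linear": [0,0,-0.3],"delta_rot": [0,0,0],"grip": 220}
    - {"linear": [0,0,-0.3],"delta_rot": [0,0,0],"grip": 220}

```text
time: 16.85
ee_pos: [0.4281, -0.3407, 0.1362]
tcp_rot: [-179.6, 8.3, -174.2]
wrist_force: [-1.8, 3.4, 13.5]
opening: 0.0428
grasp_force: 63.7
```

>>> play_rows:
  targets:
    - {"linear": [0,0,-0.1],"delta_rot": [0,0,0],"grip": 220}
    - {"linear": [0,0,-0.2],"delta_rot": [0,0,0],"grip": 220}
    - {"linear": [0,0,-0.2],"delta_rot": [0,0,0],"grip": 220}

```text
time: 17.15
ee_pos: [0.4287, -0.3407, 0.1361]
tcp_rot: [-179.6, 8.4, -174.1]
wrist_force: [-3.2, 7.1, 25.9]
opening: 0.0426
grasp_force: 65.2
```

>>> play_rows:
  force: 20
  targets:
    - {"linear": [0,0,0.2],"delta_rot": [0,0,0],"grip": 220}
    - {"linear": [0,0,0.3],"delta_rot": [0,0,0],"grip": 220}
    - {"linear": [0,0,0.3],"delta_rot": [0,0,0],"grip": 130}
    - {"linear": [0,0,0.3],"delta_rot": [0,0,0],"grip": 115}
    - {"linear": [0,0,0.3],"delta_rot": [0,0,0],"grip": 100}
    - {"linear": [0,0,0.3],"delta_rot": [0,0,0],"grip": 80}
    - {"linear": [0,0,0.3],"delta_rot": [0,0,0],"grip": 40}
    - {"linear": [0,0,0.3],"delta_rot": [0,0,0],"grip": 0}
    - {"linear": [0,0,0.3],"delta_rot": [0,0,0],"grip": 0}

```text
time: 18.05
ee_pos: [0.4272, -0.3404, 0.1345]
tcp_rot: [-179.8, 8.1, -174.2]
wrist_force: [0.4, -0.7, 0.5]
opening: 0.0853
grasp_force: 0.0
```

Run:
```python
from h import *
print(bot.get_obs()['wrist_force'])
p=bot.camera('scene')
for r in bot.trace(p,'bracket_tall')[:1]:
    vv,uu=np.where(r['pixels']);W=np.array([world(p,a,b,d=p['range_z'][b,a]) for a,b in zip(uu,vv)])
    print(r['conf'],r['box'],np.round(np.percentile(W,[2,50,98],axis=0),3))
```

```text
[ 0.44620015 -0.67451516  0.48130416]
0.67 [352.3, 207.3, 369.3, 226.4] [[ 0.416 -0.349  0.006]
 [ 0.449 -0.323  0.013]
 [ 0.473 -0.31   0.084]]
```

Released cleanly. I'll retract along the tool axis (tilted 8°), then check.

>>> play_rows:
  targets:
    - {"linear": [-0.2,0,1.5],"delta_rot": [0,0,0],"grip": 0}
    - {"linear": [-0.6,0,4],"delta_rot": [0,0,0],"grip": 0}
    - {"linear": [-1.2,0,8],"delta_rot": [0,0,0],"grip": 0}
    - {"linear": [-1.8,0,12.5],"delta_rot": [0,0,0],"grip": 0}
    - {"linear": [-2,4,16],"delta_rot": [0,0,0],"grip": 0}
    - {"linear": [-2,9,19],"delta_rot": [0,0,0],"grip": 0}
    - {"linear": [-2,14,20],"delta_rot": [0,0,0],"grip": 0}
    - {"linear": [-2,19,20],"delta_rot": [0,0,0],"grip": 0}
    - {"linear": [-2,24,20],"delta_rot": [0,0,0],"grip": 0}
    - {"linear": [-2,28,20],"delta_rot": [0,0,0],"grip": 0}

```text
time: 19.15
ee_pos: [0.4065, -0.0603, 0.3363]
tcp_rot: [-179.7, 8.3, -174.2]
wrist_force: [1.0, -0.3, 0.5]
opening: 0.0858
grasp_force: 0.0
```

Run:
```python
from h import *
for n in ('scene','side'):
  p=bot.camera(n);save(p,n+'8.png')
  for r in bot.trace(p,'bracket_tall')[:1]:
    vv,uu=np.where(r['pixels']);W=np.array([world(p,a,b,d=p['range_z'][b,a]) for a,b in zip(uu,vv)])
    print(n,r['conf'],r['box'],np.round(np.percentile(W,[2,50,98],axis=0),3))
a=cv2.imread('pics/scene8.png')[100:300,120:440]
b=cv2.imread('pics/side8.png')[100:300,130:450]
cv2.imwrite('pics/f8.png',np.vstack([cv2.resize(x,(480,300),interpolation=cv2.INTER_CUBIC) for x in(a,b)]))
```

```text
side 0.88 [359.7, 177.8, 393.4, 222.7] [[ 0.416 -0.357  0.002]
 [ 0.425 -0.326  0.055]
 [ 0.472 -0.308  0.168]]
```

View pics/f8.png

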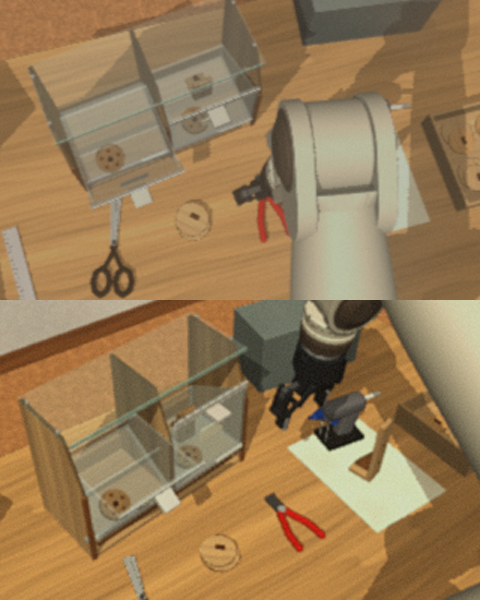

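The bracket stands upright on its foot near the middle of the sheet (lower view, 375,450), 168 mm high, with nothing else moved. I'll hand it in.

```bash
python3 -c "
from workcell import bot
print(bot.job_done())"
```

```text
the job is handed in; nothing more can be done
None
```

The tall bracket was in the left bin; that bin is tipped to its stop and the bracket stands upright near the middle of the sheet, but during the pull joint 2 reached the end of its range (−48.56°) and the wrist force read about 149 N, over the 120 N limit, so the attempt may be judged failed on that.

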